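# Put the medicine caddy up on the desk rail and load it

## Task

Push the headset hook right out to the open end of the desk rail to make room. Then hook the loose steel caddy onto the open stretch of the rail, slide it along under the glass shelf until it is up against the clamp stop, and stand the tall slim tablet tube in it, cap up. Leave the other bottles and things on the desk where they are.

Things in the scene. Friction and masses are not known exactly. Their poses are not given: they have to be found in the camera images.
- desk_rail: Fixed desk rail: upright flat aluminium bar 8 mm thick (x), 45 mm tall, 520 mm long (y), top edge 215 mm above the desk, black end caps. Origin: on the desk under the bar's middle; own y along the bar, own x away from the robot. Posts 45-65 mm behind the bar hold it by arms at its bottom edge (170-178 mm high). Place and turn (to 0.12 rad) vary. Own y from 0 to +260 mm is the open stretch.
- shelf_corner (a point): Front lower corner, at the open stretch, of the clear glass shelf over the other half of the rail: desk_rail own x -22, y 0, z 235 mm. The shelf runs to own y -275 and back to own x +130 mm, 12 mm thick. Only 20 mm above the bar: nothing can be hooked on under it, and a gripper working in front of it must lean back towards the robot. Axes as desk_rail.
- headset_hook (a joint): Sliding position (m) of the headset hook along the rail: its middle is at desk_rail own y = 0.060 + value; 0 to 0.170, growing towards the open (+y) end, 0.170 at the end. About 1.5 N of friction; stays where it is left.
- headset_arm (a point): Middle of the headset hook's arm, 35 mm in front of the bar's middle, 179 mm above the desk; own y along the rail. Dark steel hook: saddle 28 mm wide (y) on the bar, flat arm 28 mm wide, 7 mm thick sticking out towards the robot; turned-up tip 64 mm in front of the bar's middle. Arm's underside 172 mm, tip's top 193 mm above the desk.
- rail_stop: Dark steel clamp stop fixed on the bar under the shelf (place varies): 14 mm wide along the rail, 22 mm thick, from 7 mm above to 51 mm below the bar's top edge; its 14 mm thumbscrew hangs from its underside, down to 67 mm below that edge. Origin: bar's top edge, middle of the stop; axes as desk_rail.
- caddy: Dark sheet-steel caddy, loose, 160-260 g: open box 68 mm deep (x), 58 mm wide (y), walls 3 mm thick, 45 mm high. Origin: centre of its underside, z up, own +x to the hook side. Stands on the desk, hook side away from the robot (turned to 0.3 rad). Hung, its underside is 100 mm above the desk and it sags about 4 degrees, front down. Against the stop its middle is 36 mm from the stop's middle.
- caddy_hook (a point): Middle of the caddy's hook slot's top (caddy own x 39.5, y 0, z 115 mm), to rest on the bar's top edge; axes as caddy. Back plate (own x 30-34, full width) rises to 119 mm and bends over backwards: slot 11 mm wide (own x 34-45), rear lip 3 mm thick reaching down to z 83 mm, its lowest 8 mm flared outwards to own x 53 mm.
- caddy_floor (a point): Middle of the caddy's inner floor (caddy own x -2, y 0, z 3 mm); inside 61 (x) by 52 mm (y), 42 mm deep; axes as caddy.
- tablet_tube: Tall slim white tablet tube with ribbed cap, loose, 31 mm across, 100 mm high, about 60 g. Origin: centre of its underside, z up. Stands upright on the desk; changes places with short_bottle and wide_bottle.
- short_bottle: Bystander: small white pill bottle, 33 mm across, 58 mm high; origin: centre of its underside.
- wide_bottle: Bystander: white bottle 48 mm across, 78 mm high; origin: centre of its underside.
- cream_jar: Bystander: flat white jar 54 mm across, 40 mm high, on the desk in front of the rail; origin: centre of its underside.
- phone_box: Bystander: white carton 100 by 175 by 42 mm lying on the desk; origin: centre of its underside.
- steel_cup: Bystander: steel bowl 90 mm across, 60 mm high; origin: centre of its underside.
There are look-alikes about, which are no part of the job. Leave any green look-alike of the caddy alone.

How it is judged (in metres and radians):
On the way, in this order (a step that is already met when the one before it is completed fails the run):
1. the headset hook is pushed out to the open end of the rail (within 15 mm) (value of joint headset_hook above 0.155 m), for 0.1 s.
2. the caddy is hooked on the open stretch of the rail: bar in its slot (slot's top within 6 mm of the bar's top edge), upright within 12 degrees (x of caddy_hook in the frame of desk_rail between -0.006 and 0.006 m and z of caddy_hook in the frame of desk_rail between 0.209 and 0.221 m and angle between caddy's own z axis and vertical below 0.21 rad and y of caddy_hook in the frame of desk_rail above 0.01 m), for 0.1 s.
3. the caddy, hooked on the rail, has been slid up against the clamp stop (gap under 8 mm) (x of caddy_hook in the frame of desk_rail between -0.006 and 0.006 m and z of caddy_hook in the frame of desk_rail between 0.209 and 0.221 m and angle between caddy's own z axis and vertical below 0.21 rad and y of caddy_hook in the frame of rail_stop between 0.03 and 0.044 m), for 0.3 s.
4. the tablet tube stands in the caddy, foot on its floor and cap up (it may lean on the rim, up to 40 degrees) (x of tablet_tube in the frame of caddy between -0.032 and 0.032 m and y of tablet_tube in the frame of caddy between -0.026 and 0.026 m and z of tablet_tube in the frame of caddy between -0.002 and 0.016 m and angle between tablet_tube's own z axis and vertical below 0.7 rad), for 0.3 s.
At the end, for the whole second after the job is handed in: Caddy hangs on the rail (slot's top within 6 mm of the bar's top edge, within 12 deg of upright), under 8 mm from the clamp stop, at rest; tablet tube at rest, foot on its floor, cap up (leaning under 40 deg); headset hook within 15 mm of the open end; bystanders moved under 30 mm (all of step 3 and all of step 4 and value of joint headset_hook above 0.155 m and linear speed of each of caddy, tablet_tube below 0.02 m/s); the robot touches nothing.
It fails at once if a bystander on the desk is moved more than 30 mm (distance of any of short_bottle, wide_bottle, cream_jar, phone_box, steel_cup from where it was at the start of the episode above 0.03 m).
It also fails if it takes over 72 s, if anything falls off the work surface, if the arm or the gripper's body presses on something with over 40 N, if the wrist force passes 120 N, or if a joint passes its speed limit or range.

## Robot

A 6-joint arm with a two-finger parallel gripper is mounted at the origin on the work surface. World frame = base frame: x ahead of the robot, y to its left, z up, the work surface at z = 0. Lengths are in m, angles in degrees, forces in N, time in s.
With the tool pointing down it reaches from about 0.4 to 0.825 m from the base axis. Payload 7 kg.
Tool frame: the origin (TCP) lies midway between the tips of the shut fingers; the grasp point (between the pads) lies 19 mm behind it; z points along the fingers, y is the direction in which the jaws open and shut (so a half turn about z gives the same grasp; the last joint's range is limited). The gripper opens to 88 mm and grips with 3 to 60 N. Pads are 19 mm wide; open, the fingers measure 130 mm over their backs; the gripper's body (78 mm by 193 mm) begins 47 mm behind the grasp point.
Start: joints at [-51.217, 20.546, 0.682, 0, -70.136, -16.507], TCP at [0.256, -0.625, 0.227] pointing down, gripper open.
Joint ranges: [-176.03, 176.03], [-82.01, 121.73], [-58.28, 71.71], [-173.87, 95.51], [-174.79, -0.11], [-173.66, 173.66]. Speed limits (degrees/s): [136.94, 136.94, 172.46, 180, 180, 180].

## Interface

Orientations are given as a 3x3 rotation matrix whose columns are the frame's x, y, z axes.
In Python, from rig import robot gives the robot as it stands. Calls block until the motion is done:
- robot.goto(position, orientation): joint-space move of the TCP to a pose.
- robot.servo_line(position, ori=None, speed=0.15): straight line of the TCP; ori=None keeps the orientation; speed is the mean speed in m/s.
- robot.movej(angles): joint-space move.
- robot.move_gripper(opening): opening from 0.0 (shut) to 1.0 (fully open); the grip force is fixed at half the most; returns when the fingers have stopped.
- robot.dwell(seconds).
- robot.ik(position, orientation): joint angles nearest the present ones, or None.
- robot.grab_frame(name): name is "side" or "top"; returns (picture, depth): 480x640x3 uint8, red, green, blue; 480x640 float32, m along the optical axis (not along the pixel's ray), 0 where there is no reading.
- robot.camera_info(name): a dict with "vfov" (degrees; the focal length in pixels is half the picture's height over the tangent of half this angle, whatever the lens; pixels are square), "cx", "cy" (the principal point, pixels), "view" (4x4, takes a point from world to camera coordinates). Camera axes: x right, y down, z forward; pixel columns grow to the right and rows downward; lengths in m; the calibration is good to about 2 mm. A picture is of the moment at which its call begins. camera_info takes no time and is no camera call.
A pose or a line that the arm cannot do raises robot.Unreachable and nothing moves.
- robot.job_done(): hands the job in, once; it reports no verdict.
Readings, each from a call of its own:
- robot.read_t(): time.
- robot.read_qpos(): joint angles.
- robot.read_qvel(): joint speeds.
- robot.read_effort(): joint torques, N m.
- robot.read_position(): TCP position.
- robot.read_tcp_rot(): TCP orientation.
- robot.read_force(): force on the tool from outside, world axes, zero at the start.
- robot.read_ft_torque(): the same for the moment, N m.
- robot.read_grip_width(): opening from 0.0 (shut) to 1.0 (fully open).
Only numpy, scipy, OpenCV 4.12 (cv2) and the standard library are available. Lean on these libraries where they do the work, as an engineer would, in place of code of your own. Each camera call takes 0.05 s, during which the arm holds its last target. There are 200 camera calls.

## Working session

There is one attempt and no reset: what is moved stays moved. The work goes in short steps, each a Python script; the robot and the scene stay as the last script left them, time stands still between calls to the robot, and variables do not carry over. Pictures are saved under pics/ and viewed, about 8 in all and at most 12, crops included, and the job is handed in when it is done.

```bash
mkdir -p pics; ls
cat > h.py <<'E'
import numpy as np, cv2
from rig import robot
def grab(n):
    im,d=robot.grab_frame(n); i=robot.camera_info(n); np.savez('%s.npz'%n,im=im,d=d,view=i['view'],vfov=i['vfov'],cx=i['cx'],cy=i['cy'])
    return im,d
def cloud(n):
    z=np.load('%s.npz'%n); d=z['d']; f=240/np.tan(np.radians(z['vfov'])/2)
    v,u=np.mgrid[:480,:640]; c=np.stack([(u-z['cx'])/f*d,(v-z['cy'])/f*d,d],-1)
    V=z['view']; P=(c-V[:3,3])@V[:3,:3]; P[d<=0]=np.nan
    return P,z['im']
def proj(n,p):
    z=np.load('%s.npz'%n); f=240/np.tan(np.radians(z['vfov'])/2); V=z['view']; c=V[:3,:3]@np.array(p)+V[:3,3]
    return c[0]/c[2]*f+z['cx'],c[1]/c[2]*f+z['cy']
def save(n,im): cv2.imwrite('pics/'+n,np.ascontiguousarray(im[...,::-1]))
E
python3 - <<'E'
from h import *
a,_=grab('side');b,_=grab('top'); save('s0.png',a); save('t0.png',b)
for n in('side','top'):
    i=robot.camera_info(n); V=np.array(i['view']); print(n,i['vfov'],i['cx'],i['cy'],-V[:3,:3].T@V[:3,3],V[2,:3])
print(robot.read_tcp_rot(),robot.read_t())
E
```

```text
pics
side 54.108359627881484 318.36448068141596 242.87111842603449 [ 0.38543118 -0.94197157  0.7404933 ] [ 0.14197065  0.8348759  -0.53181441]
top 48.37809307885158 309.6084918078079 243.5095038723764 [0.24092222 0.0134895  1.5169925 ] [ 0.20512681 -0.0213971  -0.97850148]
[[-9.25418740e-01 -3.78945422e-01 -7.22367482e-04]
 [-3.78946074e-01  9.25417814e-01  1.32043093e-03]
 [ 1.68120477e-04  1.49568985e-03 -9.99998867e-01]] 0.1
```

View pics/s0.png

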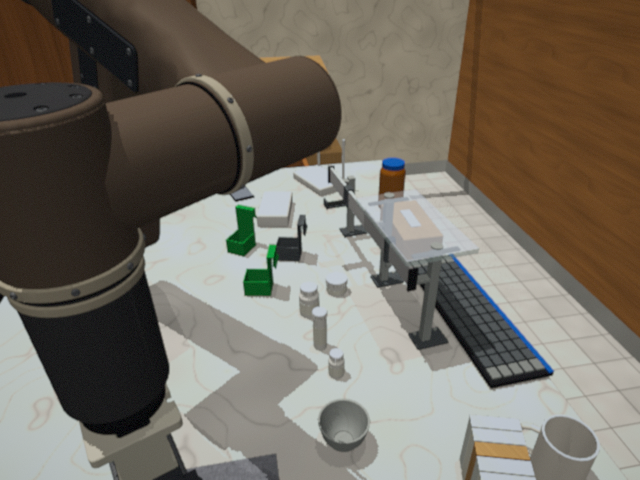

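View pics/t0.png

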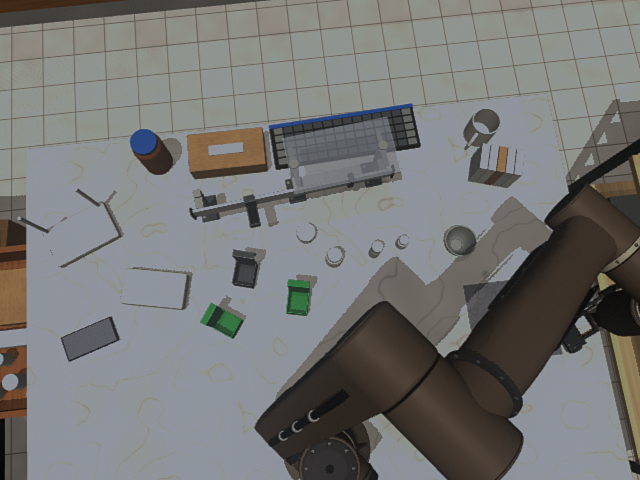

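Side: the black caddy is at (289,246), with green look-alikes at (241,235) and (259,280). The bottles are at (309,300), (320,328, tall and slim) and (336,363), and the stop is at (412,278). Top: the dark caddy is at (245,268), the tube candidate at (377,248), the hook at (252,210), and the rail runs from (190,213) to (395,178). I'll measure these and confirm in an enlarged crop.

Run:
```python
from h import *
P,im=cloud('top')
np.set_printoptions(precision=4,suppress=True)
c=cv2.resize(im[165:295,180:430],None,fx=3.2,fy=3.2,interpolation=cv2.INTER_CUBIC); save('t0c.png',c)
Q,ims=cloud('side')
print('desk z',np.nanmedian(P[330:400,150:200,2]))
# rail pts: z 0.205..0.222
x,y,z=np.moveaxis(P,-1,0)
m=(np.abs(z-.2155)<.006)&(x>.4)&(x<.95)&(y<.5); 
v,u=np.where(m); 
pts=P[m][:,:2].astype(np.float32)
l=cv2.fitLine(pts,cv2.DIST_HUBER,0,.001,.001).ravel()
for _ in range(4):
    dd=(pts-l[2:])@np.array([-l[1],l[0]]); pts=pts[abs(dd)<.01]; l=cv2.fitLine(pts,cv2.DIST_HUBER,0,.001,.001).ravel()
s=(pts-l[2:])@l[:2]; print('line',l,np.degrees(np.arctan2(-l[0],l[1])),len(pts),'ends',l[2:]+s.min()*l[:2],l[2:]+s.max()*l[:2],np.ptp(s))
# bottles / objects: connected comps above desk in region
for nm,(a,b) in dict(jar=(306,231),wide=(335,256),tube=(377,247),short=(403,241),cup=(459,240),caddy=(245,268),g1=(222,320),g2=(298,297),box=(155,288)).items():
    w=P[b-30:b+31,a-30:a+31].reshape(-1,3); k=w[:,2]>.012
    zz=(w[:,2]>.012)&(np.hypot(*(w[:,:2]-P[b,a,:2]).T)<.08); q=w[zz]
    top=np.nanmax(q[:,2]); t=q[q[:,2]>top-.012]
    print(nm,P[b,a],'max',top,'topmid',(t[:,:2].max(0)+t[:,:2].min(0))/2,np.ptp(t[:,:2],axis=0))
```

```text
desk z 0.0015112116442280014
line [ 0.1054 -0.9944  0.6427  0.146 ] -173.949 405 ends [0.6289 0.2758] [0.6569 0.0117] 0.26553416
jar [ 0.5886 -0.0128  0.0363] max 0.05013319091488225 topmid [ 0.5854 -0.0115] [0.0534 0.054 ]
wide [ 0.4985 -0.0825  0.0862] max 0.08785938550728951 topmid [ 0.506  -0.0821] [0.0396 0.0369]
tube [ 0.5078 -0.1977  0.099 ] max 0.10889658931124038 topmid [ 0.5095 -0.1973] [0.0304 0.0303]
short [ 0.524  -0.2781  0.059 ] max 0.10860216150636243 topmid [ 0.5104 -0.2056] [0.0286 0.0137]
cup [ 0.5189 -0.4503  0.0052] max 0.07153659326447033 topmid [ 0.5082 -0.4374] [0.0849 0.0854]
caddy [0.5076 0.1724 0.0056] max 0.12901309662735025 topmid [0.5256 0.1626] [0.0286 0.0588]
g1 [0.3673 0.2489 0.0106] max 0.1271594619284005 topmid [0.3791 0.2668] [0.0525 0.0448]
g2 [0.4078 0.0307 0.0051] max 0.12673197284168575 topmid [0.4308 0.0252] [0.0293 0.0586]
box [0.4739 0.4222 0.0402] max 0.056152554089482574 topmid [0.4747 0.4221] [0.1165 0.1585]
```

View pics/t0c.png

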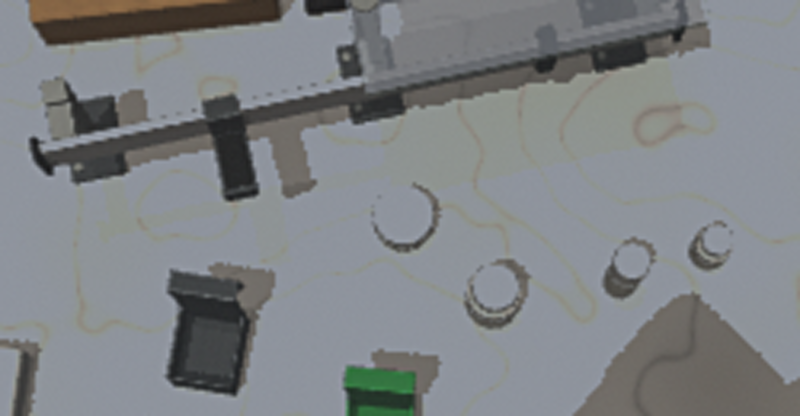

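The crop confirms the picks. The dark caddy at crop (207,330) has its hook side toward the rail, and the others of that shape are green. Of the bottles, the slim one at crop (630,265) measures 30 mm across with its top at about 0.10, so it is the tube. The hook is at crop (230,150) and the stop at crop (545,60), under the glass. Next I'll refine the rail, stop, hook and caddy positions.

```bash
cat >> h.py <<'E'
def ray(n,u,v,zz):
    z=np.load('%s.npz'%n); f=240/np.tan(np.radians(z['vfov'])/2); V=z['view']
    r=V[:3,:3].T@np.array([(u-z['cx'])/f,(v-z['cy'])/f,1]); o=-V[:3,:3].T@V[:3,3]; return o+r*(zz-o[2])/r[2]
E
python3 - <<'E'
from h import *
np.set_printoptions(precision=4,suppress=True)
P,im=cloud('top');Q,ims=cloud('side')
d=np.array([-.1054,.9944]);n=np.array([.9944,.1054]);o=np.array([.6563,.0173])
# side-camera rail points, open half
for nm,C in(('top',P),('side',Q)):
    p=C.reshape(-1,3);p=p[~np.isnan(p[:,0])]; r=np.c_[(p[:,:2]-o)@n,(p[:,:2]-o)@d,p[:,2]]
    k=(abs(r[:,0])<.012)&(r[:,2]>.165)&(r[:,2]<.23)&(r[:,1]>.01)&(r[:,1]<.3); q=r[k]
    t=q[q[:,2]>.21]
    print(nm,'rail n',k.sum(),'ymax',np.sort(q[:,1])[-5:],'z98',np.percentile(q[:,2],98))
    for a in(.02,.06,.15,.19,.22):
        s=q[abs(q[:,1]-a)<.02]; 
        if len(s)>5: print(a,'x pct',np.percentile(s[:,0],[5,50,95]),'zmax',s[:,2].max())
    k=(r[:,0]<-.02)&(r[:,0]>-.075)&(r[:,2]>.16)&(r[:,2]<.21)&(r[:,1]>.0)&(r[:,1]<.3);h=r[k]
    if len(h): print(nm,'hook arm y',np.percentile(h[:,1],[2,50,98]),'x',h[:,0].min(),len(h))
    k=(abs(r[:,0])<.03)&(r[:,2]>.145)&(r[:,2]<.166)&(r[:,1]<-.02)&(r[:,1]>-.25);h=r[k]
    if len(h): print(nm,'stop?',np.percentile(h[:,1],[2,50,98]),'x',np.percentile(h[:,0],[2,50,98]),len(h))
    c=p[(abs(p[:,0]-.51)<.08)&(abs(p[:,1]-.17)<.07)&(p[:,2]>.012)]
    b=c[(c[:,2]<.06)&(c[:,2]>.02)]; print(nm,'box rect',cv2.minAreaRect(b[:,:2].astype(np.float32)))
    b=c[(c[:,2]>.1)]; print(nm,'hook rect',cv2.minAreaRect(b[:,:2].astype(np.float32)),len(b))
for v in(180,184):print('stop ray',[(w-o)@np.c_[n,d] for w in [ray('top',350.3,v,.222)[:2]]])
s=cv2.resize(ims[170:320,230:450],None,fx=3.6,fy=3.6,interpolation=cv2.INTER_CUBIC); save('s0c.png',s)
E
```

```text
top rail n 860 ymax [0.2599 0.2599 0.26   0.2601 0.2603] z98 0.22281943657680867
0.02 x pct [-0.0039 -0.0023  0.0039] zmax 0.22116037119084908
0.06 x pct [-0.0037 -0.0023  0.0045] zmax 0.22210175898611
0.15 x pct [-0.0039 -0.0018  0.0033] zmax 0.22237180611688692
0.19 x pct [-0.0037 -0.0022  0.0038] zmax 0.22030102627799983
0.22 x pct [-0.0035 -0.002   0.0044] zmax 0.22271914758226155
top hook arm y [0.0948 0.1083 0.1218] x -0.06464749329241852 182
top stop? [-0.1501 -0.1501 -0.1501] x [-0.0036 -0.0036 -0.0036] 1
top box rect ((0.48671311140060425, 0.17278818786144257), (0.05954345315694809, 0.06558714807033539), 74.6689682006836)
top hook rect ((0.5565168857574463, 0.14863523840904236), (0.05896637216210365, 0.09253501892089844), 66.27608489990234) 210
side rail n 635 ymax [0.258  0.2583 0.2591 0.2591 0.2594] z98 0.22180580772037248
0.02 x pct [-0.0029 -0.0019 -0.0006] zmax 0.21213564516220226
0.06 x pct [-0.0029 -0.0016  0.0036] zmax 0.2182238753993263
0.15 x pct [-0.0026 -0.0015  0.0048] zmax 0.21824029303599557
0.19 x pct [-0.0025 -0.0014  0.004 ] zmax 0.21844453157772556
0.22 x pct [-0.0026 -0.0016  0.0043] zmax 0.21737364230661294
side hook arm y [0.0917 0.0996 0.1177] x -0.06264769127907785 135
side stop? [-0.1646 -0.1621 -0.1569] x [-0.0067 -0.0008  0.0066] 35
side box rect ((0.48968634009361267, 0.17105525732040405), (0.06642059981822968, 0.06788677722215652), 75.91407012939453)
side hook rect ((0.5580110549926758, 0.1465088129043579), (0.06298726797103882, 0.089162178337574), 66.96045684814453) 148
stop ray [array([-0.0081, -0.1535])]
stop ray [array([-0.0184, -0.151 ])]
```

View pics/s0c.png

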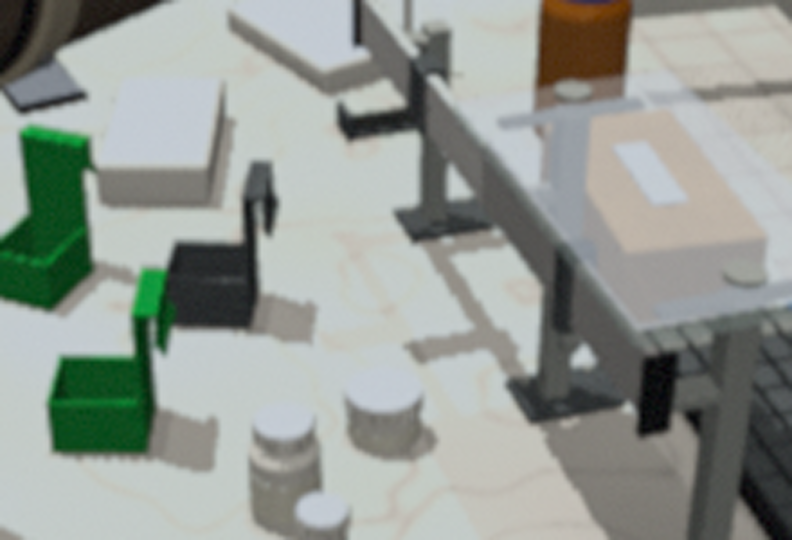

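The hook middle is at own y≈0.108 (value≈0.048). The caddy centre is ≈(0.488, 0.172) with yaw≈-15°. The stop is near own y≈-0.153, at side crop (563,290); the block at (655,390) is the end cap. Next I'll push the hook.

```bash
cat >> h.py <<'E'
YR=np.radians(6.05); O=np.array([.6563,.0173])
def W(x,y,z): # rail->world
    c,s=np.cos(YR),np.sin(YR); return np.array([O[0]+c*x-s*y,O[1]+s*x+c*y,z])
def Rl(p):
    c,s=np.cos(YR),np.sin(YR); a=p[0]-O[0];b=p[1]-O[1]; return np.array([c*a+s*b,-s*a+c*b,p[2]])
def R(yaw,t):
    t=np.radians(t); f=np.array([np.cos(yaw),np.sin(yaw),0]); z=np.sin(t)*f-np.cos(t)*np.array([0,0,1.]); y=np.array([-np.sin(yaw),np.cos(yaw),0])
    return np.c_[np.cross(y,z),y,z]
def F(): return Rl(np.r_[np.array(robot.read_force())[:2]+O,robot.read_force()[2]])
E
python3 - <<'E'
from h import *
np.set_printoptions(precision=4,suppress=True)
A=R(YR,32)
robot.move_gripper(0.0)
robot.goto([.42,-.02,.36],A)
robot.goto(W(-.13,.055,.20),A)
robot.servo_line(W(-.035,.055,.16),speed=.12)
print(robot.read_t(),F())
im,_=grab('top'); save('t1.png',im)
for y in np.arange(.065,.2051,.007):
    robot.servo_line(W(-.035,y,.16),speed=.1); f=F(); print(round(y,3),f)
    if abs(f[1])>8: break
im,_=grab('side'); save('s1.png',im); print(robot.read_t())
P,_=cloud('side')
E
```

```text
Traceback (most recent call last):
rig.Unreachable: the arm cannot take that pose within its joint ranges
```

Run:
```python
from h import *
fl=np.diag([-1,-1,1])
def t(nm,p,yaw):
    out=[]
    for tt in (0,10,15,20,25,30,35):
        for k,f in(('+',np.eye(3)),('-',fl)):
            q=robot.ik(p,R(yaw,tt)@f)
            if q is not None: out.append('%d%s j6=%.0f j5=%.0f j2=%.0f j3=%.0f'%(tt,k,q[5],q[4],q[1],q[2]))
    print(nm,np.round(p,3),out)
t('push0',W(-.13,.055,.2),YR)
t('push1',W(-.035,.055,.16),YR); t('push2',W(-.035,.2,.16),YR)
t('pick',np.array([.485,.174,.02]),np.radians(-15.3))
t('hang',W(-.045,.09,.16),YR); t('slid',W(-.045,-.12,.115),YR); t('tube',[.51,-.197,.06],YR)
t('tubein',W(-.045,-.12,.2),YR)
print(robot.read_qpos(),robot.read_t())
```

```text
push0 [0.521 0.058 0.2  ] ['0+ j6=-112 j5=-62 j2=8 j3=-20', '0- j6=68 j5=-62 j2=8 j3=-20', '10+ j6=-118 j5=-49 j2=1 j3=-30', '10- j6=62 j5=-49 j2=1 j3=-30', '15+ j6=-123 j5=-43 j2=-2 j3=-36', '15- j6=57 j5=-43 j2=-2 j3=-36', '20+ j6=-130 j5=-35 j2=-5 j3=-43', '20- j6=50 j5=-35 j2=-5 j3=-43', '25+ j6=-140 j5=-27 j2=-7 j3=-50', '25- j6=40 j5=-27 j2=-7 j3=-50']
push1 [0.616 0.068 0.16 ] ['0+ j6=-108 j5=-60 j2=18 j3=-12', '0- j6=72 j5=-60 j2=18 j3=-12', '10+ j6=-114 j5=-46 j2=13 j3=-23', '10- j6=66 j5=-46 j2=13 j3=-23', '15+ j6=-118 j5=-38 j2=10 j3=-29', '15- j6=62 j5=-38 j2=10 j3=-29', '20+ j6=-125 j5=-29 j2=8 j3=-35', '20- j6=55 j5=-29 j2=8 j3=-35', '25+ j6=-138 j5=-19 j2=6 j3=-44', '25- j6=42 j5=-19 j2=6 j3=-44']
push2 [0.6   0.212 0.16 ] ['0+ j6=-121 j5=-61 j2=20 j3=-10', '0- j6=59 j5=-61 j2=20 j3=-10', '10+ j6=-129 j5=-46 j2=14 j3=-21', '10- j6=51 j5=-46 j2=14 j3=-21', '15+ j6=-136 j5=-39 j2=12 j3=-28', '15- j6=44 j5=-39 j2=12 j3=-28', '20+ j6=-146 j5=-30 j2=10 j3=-36', '20- j6=34 j5=-30 j2=10 j3=-36', '25+ j6=-162 j5=-21 j2=8 j3=-45', '25- j6=18 j5=-21 j2=8 j3=-45', '30+ j6=168 j5=
[... 1341 characters left out ...]
=-15 j2=10 j3=-38', '30- j6=130 j5=-15 j2=10 j3=-38', '35+ j6=-29 j5=-17 j2=10 j3=-34', '35- j6=151 j5=-17 j2=10 j3=-34']
tubein [ 0.624 -0.107  0.2  ] ['0+ j6=-92 j5=-65 j2=18 j3=-7', '0- j6=88 j5=-65 j2=18 j3=-7', '10+ j6=-92 j5=-52 j2=12 j3=-16', '10- j6=88 j5=-52 j2=12 j3=-16', '15+ j6=-93 j5=-45 j2=10 j3=-20', '15- j6=87 j5=-45 j2=10 j3=-20', '20+ j6=-93 j5=-38 j2=7 j3=-24', '20- j6=87 j5=-38 j2=7 j3=-24', '25+ j6=-94 j5=-31 j2=5 j3=-29', '25- j6=86 j5=-31 j2=5 j3=-29', '30+ j6=-96 j5=-23 j2=3 j3=-34', '30- j6=84 j5=-23 j2=3 j3=-34', '35+ j6=-99 j5=-14 j2=2 j3=-39', '35- j6=81 j5=-14 j2=2 j3=-39']
[  41.5233167   -33.34196341  -44.83950005   22.44735991  -53.73926163
 -134.89987936] 3.8
```

```bash
cat >> h.py <<'E'
_R=R
def R(yaw,t): return _R(yaw,t)@np.diag([-1,-1,1.])
E
python3 - <<'E'
from h import *
np.set_printoptions(precision=4,suppress=True)
A=R(YR,20)
robot.goto(W(-.13,.055,.25),A)
robot.servo_line(W(-.13,.055,.17),speed=.15)
robot.servo_line(W(-.045,.055,.157),speed=.12)
print(robot.read_t(),F())
im,_=grab('side'); save('s1.png',im)
for y in np.r_[.068,.075,.082,.10,.13,.16,np.arange(.175,.2051,.005)]:
    robot.servo_line(W(-.045,y,.157),speed=.1); f=F(); print(round(y,3),f)
    if abs(f[1])>8: break
im,_=grab('top'); save('t1.png',im); print(robot.read_t())
save('b1.png',cv2.resize(np.vstack([cv2.imread('pics/s1.png')[100:340,150:550,::-1],im[100:340,100:500]]),None,fx=1.25,fy=1.25))
P,_=cloud('top')
p=P.reshape(-1,3);p=p[~np.isnan(p[:,0])]; r=np.array([Rl(q) for q in p[(p[:,2]>.217)&(p[:,2]<.24)]])
k=(abs(r[:,0])<.015)&(r[:,1]>.01); print(len(r))
E
```

```text
8.1083 [-0.1666 -0.3673  0.344 ]
0.068 [-0.5165 -0.2951 -1.2511]
0.075 [0.108  0.3328 0.4641]
0.082 [ 0.8778 -0.0388 -0.4488]
0.1 [-0.2744  0.5246 -0.0438]
0.13 [-0.0646 -0.3587 -0.116 ]
0.16 [ 0.4082 -0.9199 -0.0901]
0.175 [-0.3533  0.1397  0.5021]
0.18 [ 0.0041 -0.0285  0.3807]
0.185 [ 0.098  -0.274   0.6024]
0.19 [-0.0016 -1.0333  0.1149]
0.195 [  7.0918 -16.9609   3.5729]
11.525
614
```

View pics/b1.png

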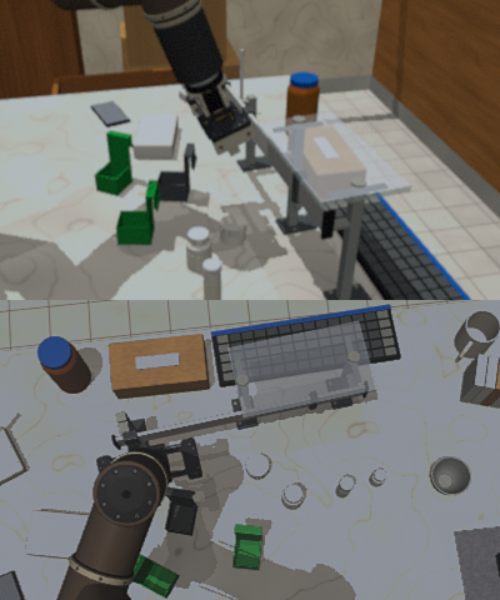

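At y=0.195 the force jumped to 17 N, which is where the joint's end stop should be (0.195+0.021+0.014=0.230), so the hook is at the end. The pictures show the gripper beside the hook at the open rail end and nothing else disturbed. Next is the caddy pick.

```bash
python3 - <<'E'
from h import *
np.set_printoptions(precision=4,suppress=True)
robot.servo_line(W(-.05,.18,.157),speed=.15)
robot.servo_line(W(-.13,.16,.24),speed=.2)
yaw=np.radians(-15.3); C=np.array([.488,.172]); f=np.array([np.cos(yaw),np.sin(yaw)])
for t in (12,10,8):
    A=R(yaw,t); g=np.r_[C-.014*f,.034]; tcp=g+.019*A[:,2]
    if robot.ik(tcp,A) is not None and robot.ik(tcp+[0,0,.18],A) is not None: break
print('tilt',t)
robot.move_gripper(.88)
robot.goto(tcp+[0,0,.18],A)
robot.servo_line(tcp,speed=.15); print('F',robot.read_force())
robot.move_gripper(0.); print('width',robot.read_grip_width()*88,robot.read_force())
robot.servo_line(tcp+[0,0,.15],speed=.12); print('width',robot.read_grip_width()*88,robot.read_force(),robot.read_t(),robot.read_position())
grab('side');im,_=grab('top')
for n in('side','top'):
    P,im=cloud(n); s=np.r_[C+.0*f,.2]; u,v=map(int,proj(n,s)); save('c%s.png'%n,cv2.resize(im[v-60:v+60,u-80:u+80],None,fx=3,fy=3))
save('b2.png',np.vstack([cv2.imread('pics/cside.png'),cv2.imread('pics/ctop.png')])[...,::-1][:, :])
E
cat >t.txt <<'E'
E
```

```text
tilt 12
F [-0.3653  1.1639  0.421 ]
width 58.06029143405916 [-2.9469  0.4989  5.7083]
width 57.737841946393104 [-0.0792  0.3067 -2.6619] 17.475 [0.4779 0.1742 0.1645]
```

```bash
ls pics
```

```text
b1.png
b2.png
cside.png
ctop.png
s0.png
s0c.png
s1.png
t0.png
t0c.png
t1.png
```

View pics/b2.png

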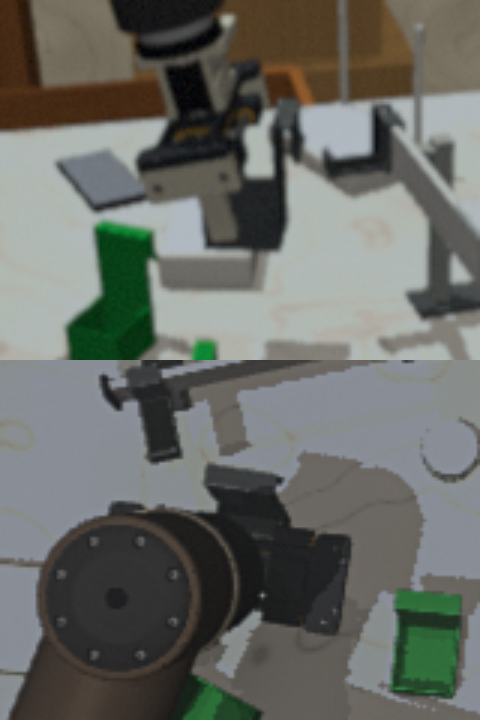

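The caddy is held level between the fingers, width 58 mm, with its hook at the free front (crop (245,485) in the top view). I'll check the hook offset numerically, then carry it and hook it on by touch.

Run:
```python
from h import *
np.set_printoptions(precision=4,suppress=True)
yaw=np.radians(-15.3); C=np.array([.488,.172]); f=np.array([np.cos(yaw),np.sin(yaw)]); l=np.array([-f[1],f[0]])
for n in('top','side'):
    P,_=cloud(n); p=P.reshape(-1,3); p=p[~np.isnan(p[:,0])]; a=(p[:,:2]-C)@f; b=(p[:,:2]-C)@l
    k=(a>.02)&(a<.07)&(abs(b)<.04)&(p[:,2]>.255)&(p[:,2]<.29)
    if k.sum(): print(n,k.sum(),'x',np.percentile(a[k],[3,97]),'y',np.percentile(b[k],[3,97]),'z',np.percentile(p[k,2],[5,50,95]))
    k=(a>.02)&(a<.045)&(abs(b)<.04)&(p[:,2]>.2)&(p[:,2]<.245)
    if k.sum(): print(n,k.sum(),'plate x',np.percentile(a[k],[3,50,97]))
A=R(YR,12); Gz=.034
for x,y,z in((-.05-.06,.09,.165),(-.053,.09,.165),(-.053,.09,.1),(-.053,-.12,.1)):
    g=W(x,y,z+Gz); print(robot.ik(g+.019*A[:,2],A) is not None)
```

```text
top 204 x [0.0296 0.0469] y [-0.0278  0.0264] z [0.2601 0.2685 0.2733]
top 77 plate x [0.0292 0.0299 0.0316]
side 102 x [0.0312 0.049 ] y [-0.0302  0.0241] z [0.2563 0.2684 0.2703]
side 74 plate x [0.0313 0.0345 0.0354]
True
True
True
True
```

```bash
cat >> h.py <<'E'
def cad(x,y,z,t=12): # tcp for caddy slot at rail (x,y), underside z
    A=R(YR,t); return W(x-.0535,y,z+.034)+.019*A[:,2],A
E
python3 - <<'E'
from h import *
np.set_printoptions(precision=4,suppress=True)
y=.09
p,A=cad(-.07,y,.165); robot.goto(p,A)
f0=F(); print('free',f0)
robot.servo_line(cad(-.002,y,.155)[0],speed=.12)
robot.servo_line(cad(-.002,y,.122)[0],speed=.08); print('low',F()-f0)
x=-.002
for i in range(8):
    x+=.001; robot.servo_line(cad(x,y,.122)[0],speed=.03); f=F()-f0; print(round(x,4),f)
    if f[0]<-3.5: break
x-=.0018 if i<7 else .004
robot.servo_line(cad(x,y,.122)[0],speed=.03)
z=.122
while z>.0985:
    z-=.003; robot.servo_line(cad(x,y,z)[0],speed=.06); f=F()-f0; print('z',round(z,4),f)
    if abs(f[2])>8 or abs(f[0])>15: break
print(robot.read_t(),x,z)
a,_=grab('side');b,_=grab('top'); u,v=map(int,proj('side',W(-.02,y,.18)))
save('b3.png',cv2.resize(a[v-75:v+75,u-100:u+100],None,fx=3.6,fy=3.6,interpolation=cv2.INTER_CUBIC))
E
```

```text
free [ 0.1409 -1.1434 -0.94  ]
low [ 6.1076  0.4242 -0.4868]
-0.001 [3.5059 2.2929 2.6343]
0.0 [4.0089 1.8922 1.1941]
0.001 [ 1.1509  0.8505 -0.0431]
0.002 [-0.7939  1.1233 -2.2512]
0.003 [-1.155   0.6202 -1.4594]
0.004 [-6.2547  2.206   1.1401]
z 0.119 [ 0.4479  1.5657 -1.4322]
z 0.116 [ 0.377   1.244  -1.7924]
z 0.113 [-0.055   2.7238 -0.8734]
z 0.11 [-0.1997  1.2882 -2.1483]
z 0.107 [-0.4736  0.6013 -1.5751]
z 0.104 [-0.2563  2.2369 -0.7625]
z 0.101 [ 1.3602  1.512  -1.5677]
z 0.098 [1.1043 0.0162 4.5127]
23.3417 0.0022 0.09799999999999998
```

View pics/b3.png

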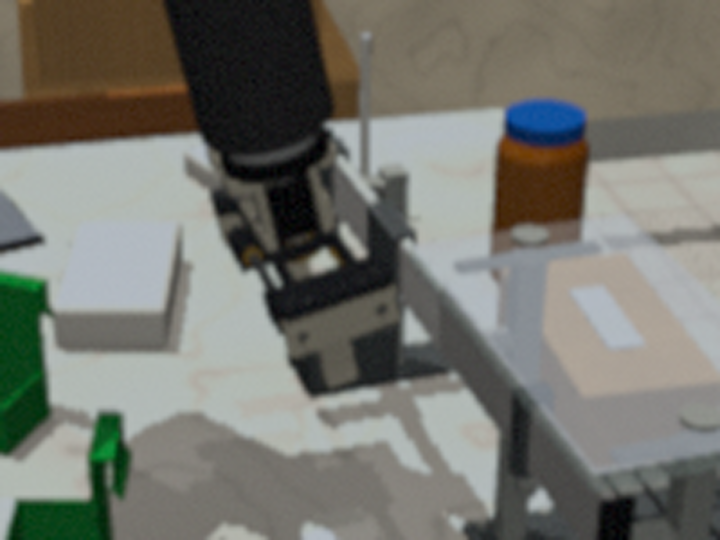

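The picture shows the caddy's plate against the bar, with the hook over the top edge. Touch agrees: lip contact at -0.001, plate contact at +0.004, seated at z≈0.099. Next I'll slide it.

Run:
```python
from h import *
np.set_printoptions(precision=4,suppress=True)
x=.0018; z=.1
robot.servo_line(cad(x,.09,z)[0],speed=.05); f0=F(); print(f0)
y=.09
for y in np.r_[.04,-.01,-.05,-.08,-.095,np.arange(-.098,-.135,-.002)]:
    robot.servo_line(cad(x,y,z)[0],speed=.1 if y>-.096 else .04); f=F()-f0; print(round(y,3),f)
    if abs(f[1])>8 or abs(f[0])>20: break
print(robot.read_t(),Rl(robot.read_position()))
a,_=grab('side');b,_=grab('top'); u,v=map(int,proj('side',W(-.02,y,.18)))
save('b4.png',cv2.resize(a[v-75:v+75,u-100:u+100],None,fx=3.6,fy=3.6,interpolation=cv2.INTER_CUBIC))
```

```text
[-0.5754  0.0131 -2.0672]
0.04 [0.3027 0.2063 0.8365]
-0.01 [0.8056 0.2469 0.4575]
-0.05 [ 0.5704  0.5105 -0.5756]
-0.08 [0.5689 0.5035 0.3705]
-0.095 [ 0.2368 -0.1931 -0.6358]
-0.098 [ 0.8141  0.2323 -0.0208]
-0.1 [ 1.3257 -0.6919  0.3296]
-0.102 [ 0.7377  0.1326 -0.1011]
-0.104 [1.0763 0.7829 0.4426]
-0.106 [0.8859 0.3249 0.1492]
-0.108 [ 1.031  -0.0898  0.184 ]
-0.11 [0.3397 0.3572 0.039 ]
-0.112 [ 1.0468 -0.3218 -0.3134]
-0.114 [ 1.0363 -0.2246  0.164 ]
-0.116 [ 0.2848 -0.8937  0.1793]
-0.118 [ 0.9183 -1.5723 -0.0375]
-0.12 [ 0.7302 -0.5317 -0.0989]
-0.122 [0.1169 3.932  0.2529]
-0.124 [-1.8751 12.5946  1.1779]
29.7917 [-0.0482 -0.1224  0.1149]
```

View pics/b4.png

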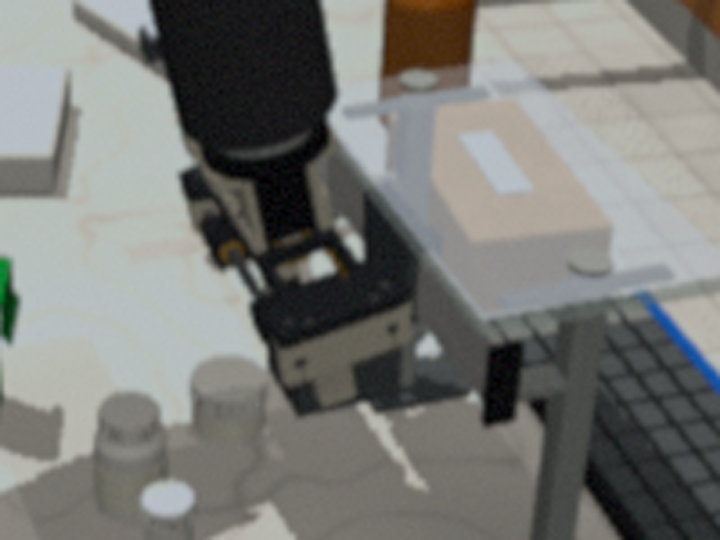

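The gripper is leaning clear of the glass, and the caddy stopped at own y≈-0.122 with 12 N. That puts the stop at -0.158, which agrees with the side-depth reading. Next I'll release the caddy, look at how it hangs, and check IK for the tube.

Run:
```python
from h import *
np.set_printoptions(precision=4,suppress=True)
x=.0018; y=-.1225
robot.servo_line(cad(x,y,.0985)[0],speed=.05)
robot.move_gripper(.78)
robot.servo_line(cad(x-.07,y,.12)[0],speed=.15)
robot.goto(cad(x-.13,y-.06,.3)[0],R(YR,12)); print(robot.read_t())
a,_=grab('side');b,_=grab('top')
for n in('side','top'):
    P,_=cloud(n); p=P.reshape(-1,3); p=p[~np.isnan(p[:,0])]; r=np.array([Rl(q) for q in p[(p[:,2]>.08)&(p[:,2]<.23)&(p[:,0]>.5)&(p[:,0]<.72)&(abs(p[:,1]+.1)<.1)]])
    k=(r[:,0]<-.012)&(r[:,0]>-.11)&(abs(r[:,1]+.12)<.045)&(r[:,2]<.16); q=r[k]
    print(n,len(q),'x',np.percentile(q[:,0],[1,99]),'y',np.percentile(q[:,1],[1,99]),'z',np.percentile(q[:,2],[1,99]))
    for lo,hi in((-.085,-.065),(-.065,-.045),(-.045,-.02)):
        s=q[(q[:,0]>lo)&(q[:,0]<hi)]; print(lo,np.percentile(s[:,2],[2,98]) if len(s) else 0)
    P2=p[(np.hypot(p[:,0]-.51,p[:,1]+.197)<.03)&(p[:,2]>.085)&(p[:,2]<.12)]
    print('tube',(P2.min(0)+P2.max(0))/2,np.ptp(P2,axis=0))
u,v=map(int,proj('side',W(-.03,y,.16)))
save('b5.png',cv2.resize(a[v-60:v+60,u-80:u+80],None,fx=4.5,fy=4.5,interpolation=cv2.INTER_CUBIC))
for tt in(22,25,28,30,32): 
  A=R(YR,tt); print(tt,[robot.ik(g+.019*A[:,2],A) is not None for g in (np.array([.5095,-.197,.075]),np.array([.5095,-.197,.2]),W(-.08,y,.24),W(-.046,y,.24),W(-.046,y,.175))])
```

```text
32.0667
side 806 x [-0.0682 -0.013 ] y [-0.1524 -0.0916] z [0.0984 0.1446]
-0.085 [0.0993 0.1423]
-0.065 [0.0982 0.1432]
-0.045 [0.1003 0.1439]
tube [ 0.511  -0.1992  0.0945] [0.0322 0.0351 0.0188]
top 209 x [-0.0499 -0.0122] y [-0.1492 -0.0913] z [0.0956 0.1464]
-0.085 0
-0.065 [0.1309 0.1449]
-0.045 [0.0964 0.1464]Traceback (most recent call last):
  File "<stdin>", line 16, in <module>
    return umr_minimum(a, axis, None, out, keepdims, initial, where)
ValueError: zero-size array to reduction operation minimum which has no identity
```

Run:
```python
from h import *
y=-.122
P,a=cloud('side')
u,v=map(int,proj('side',W(-.03,y,.16)))
save('b5.png',cv2.resize(a[v-60:v+60,u-80:u+80],None,fx=4.5,fy=4.5,interpolation=cv2.INTER_CUBIC))
for tt in(22,25,28,30,32): 
  A=R(YR,tt); print(tt,[robot.ik(g+.019*A[:,2],A) is not None for g in (np.array([.5095,-.197,.075]),np.array([.5095,-.197,.2]),W(-.08,y,.24),W(-.046,y,.24),W(-.046,y,.175))])
```

```text
22 [True, True, True, True, True]
25 [True, True, True, True, True]
28 [True, True, True, True, True]
30 [True, True, True, True, True]
32 [True, True, True, True, True]
```

View pics/b5.png

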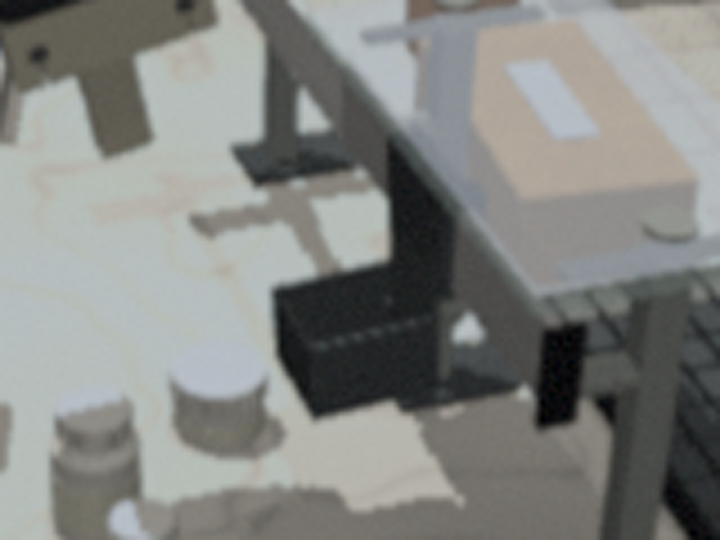

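The caddy hangs under the glass at crop (360,330), with the stop's thumbscrew just beside it at (447,330). It spans own y -0.152 to -0.092, and the box front is at x≈-0.069. Next is the tube.

Run:
```python
from h import *
np.set_printoptions(precision=4,suppress=True)
A=R(YR,28); g=np.array([.5102,-.198,.072]); tcp=g+.019*A[:,2]
robot.move_gripper(.62)
robot.goto(tcp+[0,0,.12],A); robot.servo_line(tcp,speed=.15)
robot.move_gripper(0.); print('w',robot.read_grip_width()*88,robot.read_force())
robot.servo_line(tcp+[0,0,.15],speed=.15); print('w',robot.read_grip_width()*88,robot.read_force(),robot.read_t())
B=R(YR,32); y=-.1215
def T(x,z): # tube foot at rail x, height z, leaning 4 deg to robot
    return W(x-.072*np.sin(np.radians(4)),y,z+.072)+.019*B[:,2]
robot.goto(T(-.10,.165),B); robot.servo_line(T(-.044,.158),speed=.12); f0=F()
a,_=grab('side');b,_=grab('top'); u,v=map(int,proj('side',W(-.04,y,.18)))
save('b6.png',cv2.resize(a[v-60:v+60,u-80:u+80],None,fx=4.5,fy=4.5,interpolation=cv2.INTER_CUBIC))
P,_=cloud('side'); p=P.reshape(-1,3); p=p[~np.isnan(p[:,0])]; r=np.array([Rl(q) for q in p[(p[:,2]>.15)&(p[:,2]<.2)&(p[:,0]>.5)&(p[:,0]<.65)&(abs(p[:,1]+.1)<.1)]])
k=(abs(r[:,1]-y)<.03)&(r[:,0]<-.015)&(r[:,0]>-.075); q=r[k]; print('tube lo',len(q),np.percentile(q,[3,97],axis=0)); print(robot.read_t())
```

```text
w 29.210785385254876 [-1.2091  1.544   2.9572]
w 29.61078316452016 [-0.044   0.2287 -0.7506] 35.975
tube lo 208 [[-0.0615 -0.1385  0.1599]
 [-0.0361 -0.1209  0.1984]]
37.175
```

View pics/b6.png

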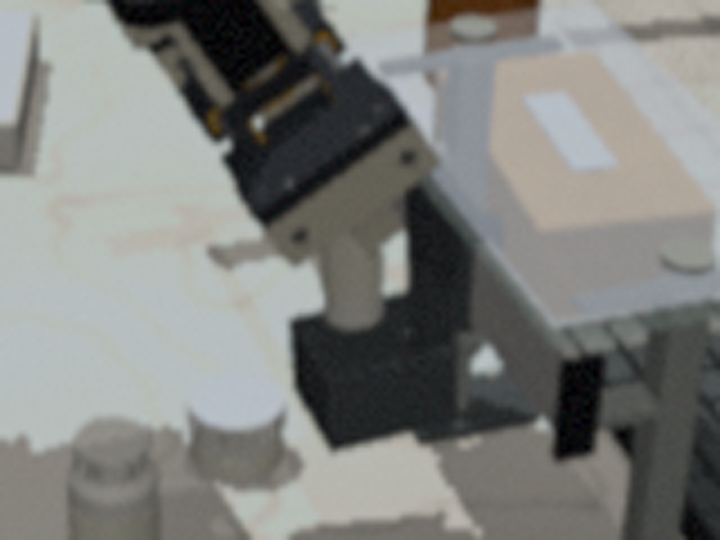

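The tube hangs upright above the box opening, its foot at crop (352,325), inside the walls both ways. I'll lower it, release and retreat.

Run:
```python
from h import *
np.set_printoptions(precision=4,suppress=True)
B=R(YR,32); y=-.1215
def T(x,z): return W(x-.072*np.sin(np.radians(4)),y,z+.072)+.019*B[:,2]
robot.servo_line(T(-.042,.158),speed=.05); f0=F()
robot.servo_line(T(-.042,.112),speed=.08); print(F()-f0)
for z in np.arange(.110,.099,-.002):
    robot.servo_line(T(-.042,z),speed=.04); f=F()-f0; print(round(z,3),f)
    if f[2]>2.5 : break
robot.move_gripper(.5); robot.dwell(.3)
p=np.array(robot.read_position())
robot.servo_line(p-.09*B[:,2],speed=.12)
robot.servo_line(p-.09*B[:,2]+W(-.08,0,.12)-W(0,0,0),speed=.2)
robot.dwell(1.0); print(robot.read_t())
a,_=grab('side');b,_=grab('top'); u,v=map(int,proj('side',W(-.04,y,.16)))
c=cv2.resize(a[v-60:v+60,u-80:u+80],None,fx=3.75,fy=3.75,interpolation=cv2.INTER_CUBIC); d=cv2.resize(a[100:400,200:520],None,fx=.9,fy=.9)
save('b7.png',c); 
for n in('side','top'):
    P,_=cloud(n); q=P.reshape(-1,3); q=q[~np.isnan(q[:,0])]; r=np.array([Rl(w) for w in q[(q[:,2]>.08)&(q[:,2]<.25)&(q[:,0]>.5)&(q[:,0]<.75)&(q[:,1]<.32)&(q[:,1]>-.25)]])
    k=(abs(r[:,1]-y)<.03)&(r[:,0]<-.015)&(r[:,0]>-.085)&(r[:,2]>.15)&(r[:,2]<.22); t=r[k]; print(n,'tube',len(t),np.percentile(t,[2,98],axis=0))
    k=(r[:,0]<-.03)&(r[:,0]>-.07)&(r[:,1]>.1)&(r[:,2]>.16)&(r[:,2]<.2); t=r[k]; print('hook y',np.percentile(t[:,1],[2,50,98]) if len(t) else 0)
    k=(r[:,0]<-.012)&(r[:,0]>-.09)&(abs(r[:,1]-y)<.045)&(r[:,2]<.15); t=r[k]; print('caddy',np.percentile(t,[2,98],axis=0))
```

```text
[-0.5735  0.3116  0.5742]
0.11 [-0.132   0.4879  0.8173]
0.108 [-0.2923  0.4981 -0.1919]
0.106 [-0.8314  0.5389  0.6835]
0.104 [-0.3254  1.1918  0.379 ]
0.102 [-0.7382  0.598   1.4451]
0.1 [ 0.3009  0.4384 -0.0608]
43.25
side tube 346 [[-0.0627 -0.1388  0.1524]
 [-0.0348 -0.1121  0.2022]]
hook y [0.2084 0.2151 0.2351]
caddy [[-0.0679 -0.1523  0.0991]
 [-0.0128 -0.093   0.1475]]
top tube 159 [[-0.0638 -0.1345  0.1534]
 [-0.0351 -0.1062  0.205 ]]
hook y [0.2112 0.2239 0.2376]
caddy [[-0.0691 -0.1489  0.0958]
 [-0.0133 -0.0913  0.1474]]
```

View pics/b7.png

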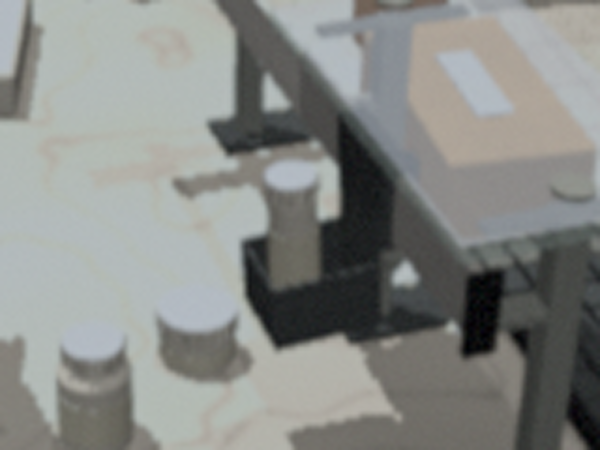

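The tube stands in the caddy: cap at crop (292,172) and top at about 0.203, which matches floor plus 100 mm. The caddy's edges haven't moved since it was hung. The headset hook reads y≈0.222–0.224 (value ≈0.163, above 0.155), and the arm is clear. Handing in.

Run:
```python
from rig import robot
print(robot.read_force(),robot.read_t()); robot.job_done()
```

```text
[ 0.11172876 -0.07671915 -0.14589028] 43.35
the job is handed in; nothing more can be done
```

All four steps were carried out and the job was handed in at 43 s of the 72 s allowed; the rig gives no verdict.

- **Headset hook:** I pushed it towards the open end until the force jumped to 17 N.
- **Caddy:** I hooked the dark one onto the open stretch and slid it under the shelf until it met the stop with about 12 N. The green look-alikes were left alone.
- **Tablet tube:** I lowered it upright into the caddy, released it and backed the arm away.

**Last checks:**
- **Caddy:** it hangs with its middle at own y ≈ -0.122. Its edges did not move when the tube went in.
- **Tube:** it stands cap up, top at about 0.203, as expected for a foot on the floor. The force never clearly showed the foot touching down, so this rests on the depth readings and the picture.
- **Robot:** it was clear of everything, with a force reading near zero.

**Disagreement:** the cameras put the headset hook at a value of about 0.163, while the contact suggests the full 0.170. Both are above the 0.155 needed.

**Not checked:** I never saw the stop clearly once the caddy was beside it. Its first image estimates ranged from -0.152 to -0.162, and contact puts it at -0.158. I did not measure the bystanders again; they looked undisturbed in the pictures that showed them.

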